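# Put returned cabinet knobs back into stock at a hardware stall

### The arm

A 6-joint arm with a two-finger parallel gripper is mounted at the origin on the work surface. World frame = base frame: x ahead of the robot, y to its left, z up, the work surface at z = 0. Lengths are in m, angles in rad, forces in N, time in s.
With the tool pointing down it reaches from about 0.375 to 0.825 m from the base axis. Payload 5.5 kg.
Tool frame: the origin (TCP) lies at the very end of the fingers, on their centre line; the grasp point (between the pads) lies 19 mm behind it; z points along the fingers, y is the line along which they close (so a half turn about z gives the same grasp; the last joint's range is limited). The gripper opens to 85 mm and grips with 20 to 120 N. Pads are 22 mm wide; open, the fingers measure 114 mm over their backs; the gripper's body (76 mm by 85 mm) begins 54 mm behind the grasp point. The pads swing forward as they close: fully open they stand 13 mm farther back than shut.
Start: joints at [-1.153, 0.314, -0.047, 1.21, 0, 1.571], TCP at [0.243, -0.548, 0.231] pointing down, gripper open.
Joint ranges: [-2.67, 2.67], [-0.69, 1.73], [-1.03, 1.25], [-2.08, 2.16], [-1.42, 1.45], [-3.14, 3.14]. Speed limits (rad/s): [2.39, 2.39, 3.01, 3.14, 3.14, 3.14].

### API

Orientations are given as a rotation vector (axis times angle).
In Python, from station import arm, sensors, vision gives the robot as it stands. The module is installed in compiled form; this text tells all that it offers. Calls block until the motion is done:
- arm.goto(position, orientation): joint-space move of the TCP to a pose.
- arm.movel(position, ori=None, max_speed=0.15, contact_N=None): straight line of the TCP; ori=None keeps the orientation; max_speed is the mean speed in m/s. With contact_N (N) it stops when the force on the tool has changed by that much, and returns True; else False.
- arm.move_j(angles): joint-space move.
- arm.gripper_to(opening, strength=None): finger opening in m; strength is the grip in N (None keeps the last); returns when the fingers have stopped.
- arm.wait(seconds).
- arm.inverse_kinematics(position, orientation): joint angles nearest the present ones, or None.
- sensors.sense(): the state.
- vision.camera(name): name is "scene" or "top" or "wrist"; returns the picture (400x640x3 uint8, red, green, blue); there is no depth.
- vision.get_calibration(name): a dict with "camera_matrix" (3x3 intrinsics, pixels), "cam_to_world" (4x4, takes a point from camera to world coordinates). Camera axes: x right, y up, looking along -z (the intrinsics and any distortion apply to the point x, -y, -z); pixel columns grow to the right and rows downward; lengths in m; the calibration is good to about 2 mm. A picture is of the moment at which its call begins: read the wrist's pose just before it. get_calibration takes no time and is no camera call; for the wrist camera it gives the pose at the moment of the call.
A pose or a line that the arm cannot do raises arm.MotionError and nothing moves.
- arm.sign_off(): hands the job in; it is judged then, once.
The state is a dict: "time_s": time; "joint_pos": joint angles; "qvel": joint speeds; "joint_efforts": joint torques, N m; "tcp_pos": TCP position; "eef_rot": TCP orientation; "wrist_force": force on the tool from outside, world axes, zero at the start; "moment": the same for the moment, N m; "width": finger opening in m; "grip_force": force on a finger pad.
Only numpy, scipy, OpenCV 4.12 (cv2) and the standard library are available. Lean on these libraries where they do the work, as an engineer would, in place of code of your own. Each camera call takes 0.05 s, during which the arm holds its last target. There are 200 camera calls.

### The job

First lift the sample board off the two stock boxes and lay it flat in the middle of the green mat, handle up. Then put every loose cabinet knob into the stock box of its colour (each box shows a sample knob), and after that pick up the hand scanner and hold its beam steady on the middle of the bar code on the slip from about 8 cm away for at least a second. Finally lay the scanner back flat, right way up, in the middle of its rubber pad; do not disturb the oil can, the tape roll or the padlock.

Things in the scene. Friction and masses are not known exactly. Their poses are not given: they have to be found in the camera images.
- board: sample board of plywood with two brass door bolts and a steel pull handle on top: 150 mm (x) by 220 mm (y), 12 mm thick, 0.35 kg, lying across both stock boxes at the start; origin at the centre of its underside, z up through the handle
- board_handle (a point): middle of the board's handle bar, 50 mm above the board's underside; the bar runs along the board's y, 100 mm long, 14 mm wide (board's x) and 12 mm high, with 32 mm of free space between it and the board, its posts 43 mm either side of the middle
- mat: green mat, fixed, 240 mm square and 3 mm thick, where the board is to be laid; origin at the centre of its underside
- brass_1: cabinet knob of brass, may be absent: foot disc 28 mm across and 10 mm high, head 34 mm across above it, 27 mm high in all, standing on its foot at the start; origin at the centre of its underside, z up through the head
- brass_2: cabinet knob of brass, may be absent: foot disc 28 mm across and 10 mm high, head 34 mm across above it, 27 mm high in all, standing on its foot at the start; origin at the centre of its underside, z up through the head
- brass_3: cabinet knob of brass, may be absent: foot disc 28 mm across and 10 mm high, head 34 mm across above it, 27 mm high in all, standing on its foot at the start; origin at the centre of its underside, z up through the head
- white_1: cabinet knob of white plastic, may be absent: foot disc 28 mm across and 10 mm high, head 34 mm across above it, 27 mm high in all, standing on its foot at the start; origin at the centre of its underside, z up through the head
- white_2: cabinet knob of white plastic, may be absent: foot disc 28 mm across and 10 mm high, head 34 mm across above it, 27 mm high in all, standing on its foot at the start; origin at the centre of its underside, z up through the head
- white_3: cabinet knob of white plastic, may be absent: foot disc 28 mm across and 10 mm high, head 34 mm across above it, 27 mm high in all, standing on its foot at the start; origin at the centre of its underside, z up through the head
- box_brass: stock box of brown cardboard for the brass knobs, fixed: 130 mm (x) by 125 mm (y) outside, 60 mm high, open at the top, walls and floor 4 mm; outside its far (+x) wall a ledge 24 mm high reaches 36 mm out and carries a glued-on brass sample knob (not to be taken; its top 51 mm up), and its near face has a yellow card; origin at the centre of its underside
- box_white: stock box of brown cardboard for the white knobs, fixed: 130 mm (x) by 125 mm (y) outside, 60 mm high, open at the top, walls and floor 4 mm; outside its far (+x) wall a ledge 24 mm high reaches 36 mm out and carries a glued-on white sample knob (not to be taken; its top 51 mm up), and its near face has a white card; origin at the centre of its underside
- scanner: yellow hand scanner with a black head, lying on the rubber pad: yellow body 36 mm wide (y) and 30 mm high, from 72 mm behind to 48 mm ahead of the origin along x; the head, 56 mm wide and 53 mm above the underside at most, is bent down at 45 degrees at the front (+x), reaching to 84 mm ahead; 0.2 kg; origin on the underside, near the balance point (about 9 mm ahead)
- scan_window (a point): centre of the scanner's red window, 74 mm ahead of (+x) and 22 mm above the scanner's origin; its x axis is the beam, which leaves the window forward and 45 degrees downward when the scanner lies flat, its y axis is the scanner's y
- pad: black rubber pad, fixed, 190 mm (x) by 110 mm (y), 3 mm thick, where the scanner lies at the start and at the end; origin at the centre of its underside
- barcode (a point): middle of the bar code, 60 mm by 44 mm, printed on a white paper slip 110 mm (y) by 80 mm (x) that is stuck flat on the counter, 3 mm thick; z points up
- oil_can: blue oil can, 52 mm across, 150 mm high, loose, not to be disturbed; origin at the centre of its underside
- tape: orange roll of tape lying flat, 90 mm across, 45 mm high, loose, not to be disturbed; origin at the centre of its underside
- padlock: brass padlock lying flat, body 50 mm by 45 mm by 22 mm with a steel shackle reaching 57 mm from the origin along +x, loose, not to be disturbed; origin at the centre of the body's underside
Mind the look-alikes: they are no part of the job. Leave any pink or turquoise look-alike of the brass_2 alone.

How it is judged:
On the way, in this order (a step that is already met when the one before it is completed fails the run):
1. the sample board lies flat on the green mat, handle up, let go (horizontal distance between board and mat below 0.06 m and angle between board's own z axis and vertical below 0.1 rad and height (world z) of board below 0.012 m and contact force between the fingers and board below 0.1 N), for 0.2 s.
2. every knob present is in the stock box of its colour (x of brass_1 in the frame of box_brass between -0.062 and 0.062 m and y of brass_1 in the frame of box_brass between -0.06 and 0.06 m and z of brass_1 in the frame of box_brass between -0.005 and 0.055 m and x of brass_2 in the frame of box_brass between -0.062 and 0.062 m and y of brass_2 in the frame of box_brass between -0.06 and 0.06 m and z of brass_2 in the frame of box_brass between -0.005 and 0.055 m and x of brass_3 in the frame of box_brass between -0.062 and 0.062 m and y of brass_3 in the frame of box_brass between -0.06 and 0.06 m and z of brass_3 in the frame of box_brass between -0.005 and 0.055 m and x of white_1 in the frame of box_white between -0.062 and 0.062 m and y of white_1 in the frame of box_white between -0.06 and 0.06 m and z of white_1 in the frame of box_white between -0.005 and 0.055 m and x of white_2 in the frame of box_white between -0.062 and 0.062 m and y of white_2 in the frame of box_white between -0.06 and 0.06 m and z of white_2 in the frame of box_white between -0.005 and 0.055 m and x of white_3 in the frame of box_white between -0.062 and 0.062 m and y of white_3 in the frame of box_white between -0.06 and 0.06 m and z of white_3 in the frame of box_white between -0.005 and 0.055 m), for 0.2 s.
3. the scanner is held in the gripper, still, its beam on the bar code (within 15 mm of its middle, across the beam) from 3 to 14 cm away, for 0.8 s (x of barcode in the frame of scan_window between 0.03 and 0.14 m and y of barcode in the frame of scan_window between -0.015 and 0.015 m and z of barcode in the frame of scan_window between -0.015 and 0.015 m and linear speed of scanner below 0.03 m/s and angular speed of scanner below 0.25 rad/s and contact force between the fingers and scanner above 0.5 N), for 0.8 s.
At the end, for the whole second after the job is handed in: The board lies flat on the mat, handle up, its centre within 60 mm of the mat's centre; every knob present is inside the stock box of its colour; the scanner lies flat and right way up, its origin within 40 mm of the centre of its pad; all at rest (all of step 2 and horizontal distance between board and mat below 0.06 m and angle between each of board, scanner's own z axis and vertical below 0.1 rad and height (world z) of each of board, scanner below 0.012 m and horizontal distance between scanner and pad below 0.04 m and linear speed of each of scanner, board below 0.02 m/s and linear speed of each of brass_1, brass_2, brass_3, white_1, white_2, white_3 below 0.03 m/s); the robot touches nothing.
It fails at once if the oil can is moved more than 30 mm or tipped over (distance of oil_can from where it was at the start of the episode above 0.03 m or angle between oil_can's own z axis and vertical above 0.5 rad).
It fails at once if the tape roll is moved more than 30 mm or tipped over (distance of tape from where it was at the start of the episode above 0.03 m or angle between tape's own z axis and vertical above 0.5 rad).
It fails at once if the padlock is moved more than 30 mm or tipped over (distance of padlock from where it was at the start of the episode above 0.03 m or angle between padlock's own z axis and vertical above 0.5 rad).
Of brass_1, brass_2, brass_3, white_1, white_2, white_3 only 4 to 6 are there at a start; the rules pass over those that are not, and their reading is None.
At some moment in a run one of brass_1, brass_2, brass_3, white_1, white_2, white_3 may be knocked a few centimetres aside while the robot is not near it.
Once in a run the grip may slacken for a moment while it holds something.
It also fails if it takes over 210 s, if anything falls off the work surface, if the arm or the gripper's body presses on something with over 40 N, if the wrist force passes 120 N, or if a joint passes its speed limit or range.

## Working session

There is one attempt and no reset: what is moved stays moved. The work goes in short steps, each a Python script; the robot and the scene stay as the last script left them, time stands still between calls to the robot, and variables do not carry over. Pictures are saved under pics/ and viewed, at most 14 in all, crops included, and the job is handed in when it is done.

```bash
mkdir -p pics
cat > h.py <<'E'
import numpy as np, cv2
from station import arm, sensors, vision
from scipy.spatial.transform import Rotation as R
def snap(cam,name):
    im=vision.camera(cam); cv2.imwrite(f'pics/{name}.png',im[:,:,::-1]); return im
def pix2w(cal,u,v,z):
    K=np.array(cal["camera_matrix"]);T=np.array(cal["cam_to_world"])
    d=np.linalg.solve(K,[u,v,1]); d=T[:3,:3]@np.array([d[0],-d[1],-d[2]])
    o=T[:3,3]; return o+d*(z-o[2])/d[2]
def w2pix(cal,p):
    K=np.array(cal["camera_matrix"]);T=np.array(cal["cam_to_world"])
    c=T[:3,:3].T@(np.array(p)-T[:3,3]); q=K@np.array([c[0],-c[1],-c[2]]); return q[:2]/q[2]
def down(yaw):  # tool z down; tool y (closing) along world direction yaw
    y=np.array([np.cos(yaw),np.sin(yaw),0]);z=np.array([0,0,-1.]);x=np.cross(y,z)
    return R.from_matrix(np.c_[x,y,z]).as_rotvec()
E
python3 - <<'E'
from h import *
for c in ("scene","top"):
    im=snap(c,c+"0"); cal=vision.get_calibration(c); print(c,{k:np.round(v,3).tolist() if not isinstance(v,str) else v for k,v in cal.items()})
    big=cv2.resize(im,(800,500),interpolation=cv2.INTER_CUBIC); cv2.imwrite(f'pics/{c}0b.png',big[:,:,::-1])
s=sensors.sense();print(s)
a=R.from_rotvec(s["eef_rot"]).as_matrix();print(a.round(2))
E
```

```text
scene {'camera_matrix': [[507.624, 0.0, 325.456], [0.0, 507.624, 199.439], [0.0, 0.0, 1.0]], 'cam_to_world': [[-0.826, -0.452, 0.337, 1.028], [0.563, -0.649, 0.512, 0.714], [-0.013, 0.613, 0.79, 1.202], [0.0, 0.0, 0.0, 1.0]]}
top {'camera_matrix': [[430.547, 0.0, 315.197], [0.0, 430.547, 195.712], [0.0, 0.0, 1.0]], 'cam_to_world': [[-0.005, 0.981, -0.194, 0.293], [-1.0, -0.01, -0.023, -0.026], [-0.024, 0.193, 0.981, 1.435], [0.0, 0.0, 0.0, 1.0]]}
{'time_s': 0.1, 'joint_pos': array([-1.15301018e+00,  3.14153206e-01, -4.79908464e-02,  1.21020559e+00,
       -1.60762652e-05,  1.57078337e+00]), 'qvel': array([ 0.00133326, -0.00127074,  0.00435178,  0.0006001 ,  0.00162977,
       -0.00096412]), 'joint_efforts': array([ 9.57189441e-04, -5.40764523e+01,  3.40542412e+01,  1.11359250e-02,
        3.10006817e-05, -1.33506211e-05]), 'tcp_pos': array([ 0.24322296, -0.54791153,  0.23051689]), 'eef_rot': array([-3.07181026e+00, -6.51200047e-01,  5.30419290e-04]), 'wrist_force': array([-0.06968529, -0.68568642,  0.53535201]), 'moment': array([0.02178096, 0.00131036, 0.00543242]), 'grip_force': 0.0, 'width': 0.08526092985635642}
[[ 0.91  0.41 -0.  ]
 [ 0.41 -0.91  0.  ]
 [-0.   -0.   -1.  ]]
```

View pics/scene0b.png

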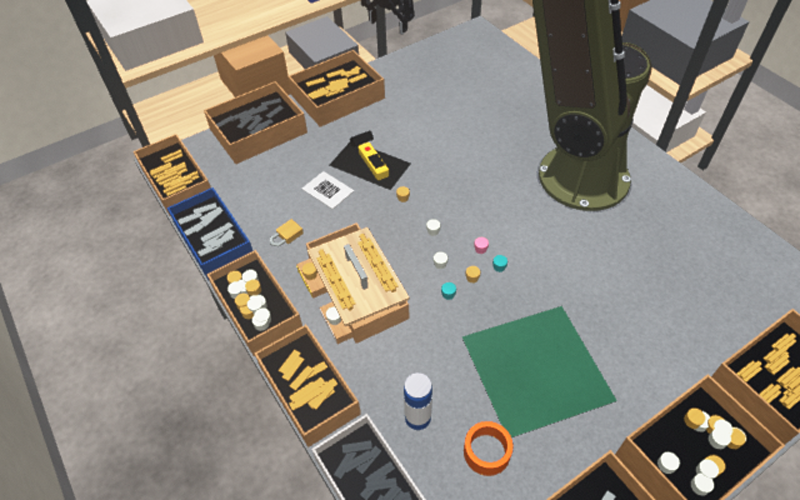

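View pics/top0b.png

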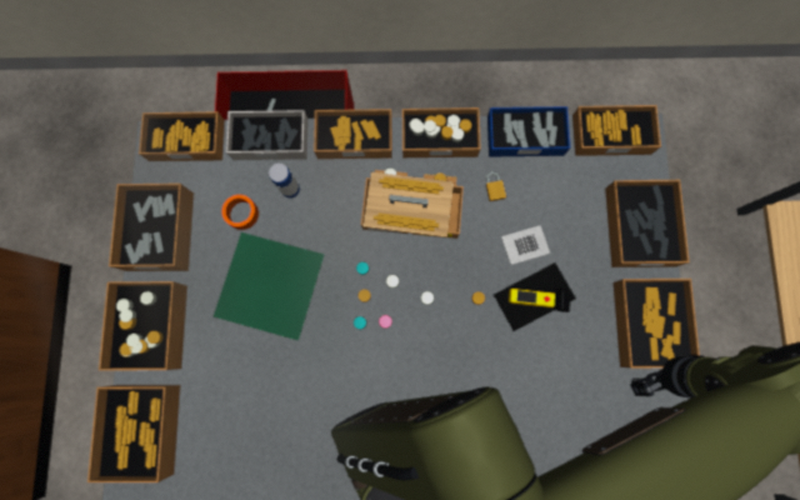

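Four knobs are visible. In the top view, brass is at (363,295) and (478,298), and white at (392,281) and (427,298). The look-alikes are pink at (385,321) and turquoise at (362,268) and (359,322). The board is at (412,203), the mat at (269,286), the scanner at (535,298) and the slip at (526,245). The white sample is on the left (+y) box and the brass sample on the right one.

Run:
```python
import cv2
t=cv2.imread('pics/top0.png'); s=cv2.imread('pics/scene0.png')
a=cv2.resize(t[125:275,280:480],(800,600),interpolation=cv2.INTER_CUBIC)  # x4
cv2.imwrite('pics/z1.png',a)
```

```text
(no output)
```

View pics/z1.png

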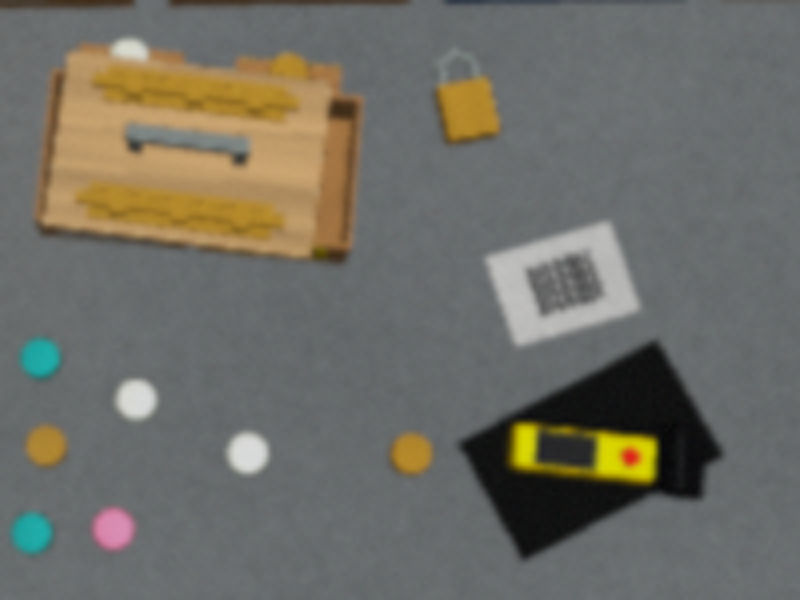

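The crop shows the handle top centre at (187,138). The pad corners are (658,341), (722,455), (525,558) and (459,443), with the slip centre near (563,283) and the padlock at (467,110). Next I convert these to world positions.

Run:
```python
from h import *
c=vision.get_calibration("top")
Z=lambda u,v,z: pix2w(c,280+u/4,125+v/4,z)
B=lambda u,v,z: pix2w(c,u*.8,v*.8,z)
P=lambda n,*a: print(n,[p.round(3)[:2].tolist() for p in a])
P('handle ends,mid',Z(127,132,.116),Z(248,146,.116),Z(187,138,.116))
P('board corners(top .072)',Z(68,50,.072),Z(332,82,.072),Z(314,256,.072),Z(42,225,.072))
P('box right top corners',Z(362,97,.06),Z(349,250,.06))
P('box left', Z(55,72,.06),Z(38,230,.06))
P('knobs w',Z(136,399,.027),Z(248,453,.027));P('knobs b',Z(46,445,.027),Z(411,453,.027))
P('look',Z(40,357,.027),Z(32,533,.027),Z(113,528,.027))
P('samples',Z(130,50,.051),Z(290,66,.051))
P('pad',*[Z(*q,.003) for q in((658,341),(722,455),(525,558),(459,443))])
P('scanner body ends',Z(513,446,.033),Z(658,458,.033))
P('scan corners',Z(515,423,.033),Z(511,468,.033),Z(658,437,.033),Z(655,484,.033))
P('slip',*[Z(*q,.003) for q in((611,222),(640,309),(517,346),(486,256))])
P('code',Z(566,283,.003))
P('mat',*[B(*q,.003) for q in((241,234),(323,252),(297,339),(214,317))])
P('padlock',Z(467,110,.022)); P('tape',B(239,211,.045)); P('can',B(279,171,.15),B(289,191,0.01))
c=vision.get_calibration("scene");B=lambda u,v,z: pix2w(c,u*.8,v*.8,z)
P('scene: w',B(433,225,.027),B(440,258,.027));P('b',B(403,193,.027),B(473,272,.027))
P('handle',B(355,263,.116));P('code',B(327,189,.003));P('mat',*[B(*q,.003) for q in((464,338),(562,307),(615,401),(515,434))])
P('can',B(418,383,.15)); P('tape',B(488,445,.045))
```

```text
handle ends,mid [[0.676, 0.015], [0.663, -0.081], [0.67, -0.032]]
board corners(top .072) [[0.76, 0.065], [0.729, -0.153], [0.583, -0.134], [0.611, 0.086]]
box right top corners [[0.72, -0.178], [0.59, -0.164]]
box left [[0.745, 0.077], [0.61, 0.09]]
knobs w [[0.474, 0.011], [0.429, -0.08]]
knobs b [[0.436, 0.085], [0.428, -0.212]]
look [[0.509, 0.091], [0.365, 0.096], [0.369, 0.031]]
samples [[0.766, 0.014], [0.75, -0.12]]
pad [[0.522, -0.425], [0.426, -0.471], [0.343, -0.305], [0.438, -0.256]]
scanner body ends [[0.432, -0.294], [0.421, -0.41]]
scan corners [[0.451, -0.297], [0.414, -0.292], [0.438, -0.411], [0.4, -0.407]]
slip [[0.624, -0.392], [0.549, -0.411], [0.519, -0.307], [0.596, -0.285]]
code [[0.572, -0.351]]
mat [[0.61, 0.427], [0.557, 0.2], [0.325, 0.264], [0.384, 0.488]]
padlock [[0.719, -0.271]]
tape [[0.664, 0.422]]
can [[0.739, 0.292], [0.729, 0.297]]
scene: w [[0.434, -0.073], [0.479, 0.017]]
b [[0.435, -0.201], [0.441, 0.092]]
handle [[0.677, -0.023]]
code [[0.576, -0.344]]
mat [[0.553, 0.207], [0.326, 0.268], [0.391, 0.494], [0.601, 0.433]]
can [[0.735, 0.296]]
tape [[0.671, 0.431]]
```

Both cameras agree to about 7 mm, and the sizes match what is given. Next is moving the board.

Run:
```python
from h import *
o=down(np.deg2rad(-7.8)); o2=down(np.deg2rad(-15))
h=np.array([.673,-.029])
arm.goto([*h,.2],o); arm.gripper_to(.045)
print(arm.movel([*h,.091],contact_N=8), sensors.sense()["tcp_pos"])
arm.gripper_to(0.0,60); s=sensors.sense(); print(s["width"],s["grip_force"])
arm.movel([*h,.135],max_speed=.08); s=sensors.sense(); print(s["width"],s["grip_force"],s["wrist_force"])
m=np.array([.469,.347])
arm.movel([*m,.135],o2,max_speed=.15); s=sensors.sense(); print(s["width"],s["grip_force"],s["wrist_force"])
snap("wrist","w_board"); snap("scene","s_board"); print(s["time_s"])
```

```text
False [ 0.67373677 -0.02901274  0.09198565]
0.012823721445548875 59.572840332984924
0.013028768987620367 58.423272371292114 [ 0.00897918 -0.84403145 -4.53424749]
0.013037853532889903 58.4185928106308 [-0.23190755 -0.38380212 -4.10624937]
7.9333
```

Run:
```python
from h import *
p=sensors.sense()["tcp_pos"]
print(arm.movel([p[0],p[1],.045],max_speed=.1,contact_N=6),arm.movel([p[0],p[1],.031],max_speed=.03,contact_N=6), sensors.sense()["tcp_pos"])
arm.gripper_to(.05); p=sensors.sense()["tcp_pos"]
arm.movel([p[0],p[1],.2],max_speed=.25)
arm.goto([.42,-.05,.35],down(0))   # look over the knobs
im=[snap(c,c+"1") for c in("scene","top","wrist")]; print(sensors.sense()["time_s"])
cv2.imwrite('pics/m1.png',np.vstack([np.hstack([cv2.resize(im[0],(400,250)),cv2.resize(im[2],(400,250))]),cv2.resize(im[1][115:290,150:550],(800,350),interpolation=cv2.INTER_CUBIC)])[:,:,::-1])
```

```text
False True [0.46969029 0.34709321 0.03536836]
12.4583
```

View pics/m1.png

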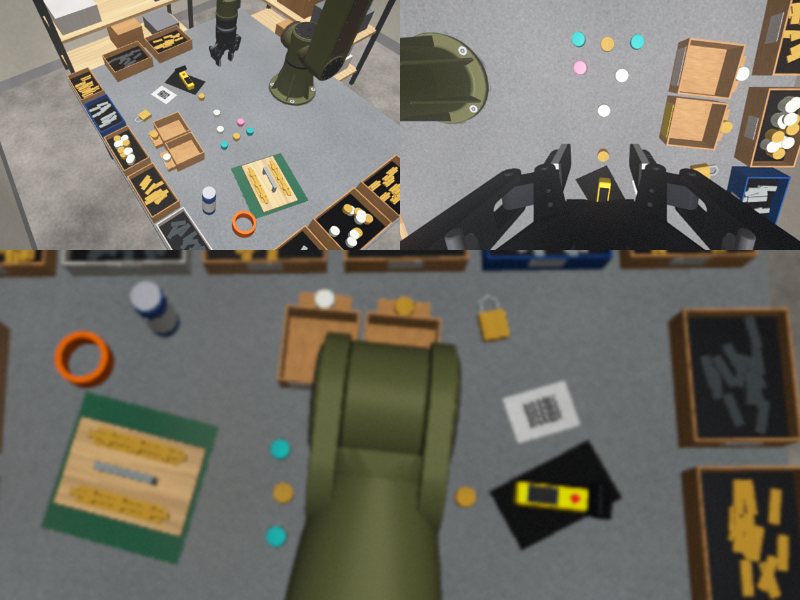

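The montage shows the board well inside the mat. Both boxes are open and empty, and there are still just four knobs. Now I refine knob and box positions from the wrist picture (arm unmoved).

```bash
cat >> h.py <<'E'
def knobs(im,cal,z=.027):
    hsv=cv2.cvtColor(im,cv2.COLOR_RGB2HSV); out=[]
    for n,lo,hi in(("w",(0,0,190),(180,30,255)),("b",(14,110,110),(26,255,255))):
        m=cv2.morphologyEx(cv2.inRange(hsv,lo,hi),cv2.MORPH_OPEN,np.ones((3,3)))
        k,_,st,ce=cv2.connectedComponentsWithStats(m)
        for i in range(1,k):
            p=pix2w(cal,*ce[i],z)
            if st[i,4]>25 and .3<p[0]<.9 and -.3<p[1]<.25: out.append((n,p.round(3)[:2].tolist(),st[i,2:].tolist(),ce[i].round().tolist()))
    return out
E
python3 - <<'E'
from h import *
for n in("wrist","scene","top"):
    c=vision.get_calibration(n); im=cv2.imread(f'pics/{n}1.png')[:,:,::-1].copy()
    print(n); [print(' ',k) for k in knobs(im,c)]
c=vision.get_calibration("wrist");M=lambda u,v,z: pix2w(c,(u-400)*1.6,v*1.6,z).round(3)[:2].tolist()
print('white box',[M(*q,.06) for q in((678,38),(745,42),(740,98),(671,92))])
print('brass box',[M(*q,.06) for q in((667,95),(733,99),(728,150),(660,145))])
print(c["cam_to_world"].round(3))
E
```

```text
wrist
  ('w', [0.78, 0.019], [21, 23, 372], [548.0, 118.0])
  ('w', [0.475, 0.015], [21, 22, 368], [355.0, 120.0])
  ('w', [0.43, -0.075], [21, 20, 319], [326.0, 177.0])
  ('w', [0.545, -0.24], [6, 9, 47], [389.0, 266.0])
  ('b', [0.871, 0.136], [33, 73, 1176], [627.0, 36.0])
  ('b', [0.437, 0.089], [20, 23, 385], [332.0, 70.0])
  ('b', [0.637, 0.096], [5, 9, 29], [464.0, 65.0])
  ('b', [0.693, 0.094], [17, 4, 51], [501.0, 67.0])
  ('b', [0.719, 0.091], [14, 4, 42], [518.0, 68.0])
  ('b', [0.896, 0.067], [21, 31, 421], [630.0, 86.0])
  ('b', [0.664, 0.077], [7, 8, 37], [480.0, 79.0])
  ('b', [0.681, 0.018], [76, 80, 3486], [485.0, 119.0])
  ('b', [0.857, 0.061], [10, 33, 122], [604.0, 90.0])
  ('b', [0.651, 0.071], [7, 7, 35], [471.0, 83.0])
  ('b', [0.647, 0.059], [12, 8, 57], [467.0, 91.0])
  ('b', [0.771, 0.05], [12, 17, 117], [547.0, 98.0])
  ('b', [0.631, 0.041], [6, 6, 30], [456.0, 104.0])
  ('b', [0.858, 0.024], [8, 12, 57], [599.0, 115.0])
  ('b', [0.764, -0.01], [12, 22, 145], [535.0, 137.0])
  ('b', [0.857, -0.065], [13, 41, 136], [584.0, 171.0])
  ('b', [0.656, -0.099], [1
[... 1644 characters left out ...]
764, 0.047], [8, 8, 57], [303.0, 141.0])
  ('b', [0.759, -0.014], [9, 8, 62], [321.0, 142.0])
  ('b', [0.749, -0.118], [26, 11, 224], [352.0, 144.0])
  ('b', [0.719, -0.27], [16, 15, 194], [397.0, 152.0])
  ('b', [0.687, 0.045], [40, 33, 689], [304.0, 162.0])
  ('b', [0.702, -0.112], [38, 12, 328], [350.0, 157.0])
  ('b', [0.437, 0.086], [9, 9, 73], [291.0, 236.0])
  ('b', [0.427, -0.211], [10, 10, 83], [382.0, 238.0])
white box [[0.594, 0.096], [0.745, 0.088], [0.76, -0.038], [0.591, -0.023]]
brass box [[0.582, -0.031], [0.743, -0.04], [0.756, -0.174], [0.576, -0.16]]
[[ 1.    -0.001  0.001  0.42 ]
 [ 0.     0.966  0.259  0.017]
 [-0.001 -0.259  0.966  0.492]
 [ 0.     0.     0.     1.   ]]
```

```bash
cat > pick.py <<'E'
from h import *
ax=np.deg2rad(-7.8); bx=np.array([np.cos(ax),np.sin(ax)]); by=np.array([-bx[1],bx[0]])
BOX={"w":np.array([.678,.024]),"b":np.array([.667,-.108])}
def yaw(p):
    for a in(82.2,-97.8):
        if all(arm.inverse_kinematics([*q,z],down(np.deg2rad(a))) is not None for q,z in((p,.004),(p,.15))): return down(np.deg2rad(a))
def look():
    arm.goto([.42,-.05,.35],down(0)); im=vision.camera("wrist")
    return [k for k in knobs(im,vision.get_calibration("wrist")) if 150<k[2][2]<520 and max(k[2][:2])<30 and .33<k[1][0]<.565 and -.27<k[1][1]<.22]
n={"w":0,"b":0}
def run(maxn):
    for _ in range(maxn):
        ks=look(); print([k[:2] for k in ks])
        if not ks: break
        c,p,_,_=ks[0]; o=yaw(p)
        arm.goto([*p,.12],o); arm.gripper_to(.07)
        if arm.movel([*p,.004],max_speed=.12,contact_N=10): print("contact",sensors.sense()["tcp_pos"])
        arm.gripper_to(0,40); w0=sensors.sense()["width"]
        arm.movel([*p,.13],max_speed=.2); w1=sensors.sense()["width"]
        t=BOX[c]+bx*(-27 if n[c]==0 else 25)*1e-3; o=yaw(t)
        arm.goto([*t,.13],o); w2=sensors.sense()["width"]; print(c,p,w0,w1,w2,sensors.sense()["time_s"])
        if w2<.02: continue
        if arm.movel([*t,.013],max_speed=.1,contact_N=8): print("contact",sensors.sense()["tcp_pos"])
        arm.gripper_to(.055); arm.movel([*t,.13],max_speed=.25); n[c]+=1
E
python3 -c "
from pick import *
run(1); im=snap('wrist','w2'); s=snap('scene','s2'); cv2.imwrite('pics/m2.png',np.hstack([cv2.resize(im,(400,250)),s[130:255,200:400].repeat(2,0).repeat(2,1)])[:,:,::-1])"
```

```text
[('w', [0.475, 0.015]), ('w', [0.43, -0.075]), ('b', [0.437, 0.089]), ('b', [0.428, -0.205])]
w [0.475, 0.015] 0.03284470107931941 0.03266825315295349 0.032602517253908996 17.3333
```

View pics/m2.png

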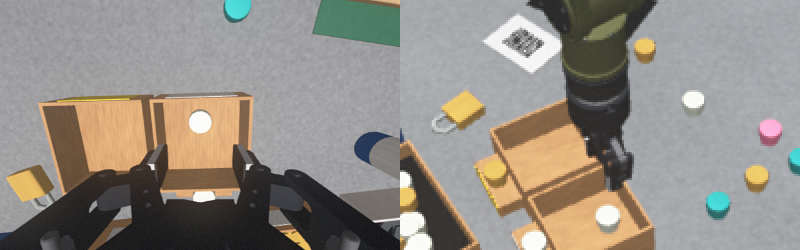

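The white knob is standing in the white box. Continuing with the other three.

```bash
python3 -c "
from pick import *
n['w']=1
run(5); print(look()); im=snap('wrist','w3'); s=snap('scene','s3'); cv2.imwrite('pics/m3.png',np.hstack([cv2.resize(im,(400,250)),s[130:255,200:400].repeat(2,0).repeat(2,1)])[:,:,::-1])"
```

```text
[('w', [0.43, -0.075]), ('b', [0.437, 0.089]), ('b', [0.428, -0.205])]
w [0.43, -0.075] 0.03266009425828406 0.032789166471682035 0.032273907237818845 26.0833
[('b', [0.437, 0.089]), ('b', [0.428, -0.205])]
b [0.437, 0.089] 0.032992780075580326 0.03256157671680524 0.03250228208889525 34.5417
[('b', [0.428, -0.205])]
b [0.428, -0.205] 0.03250933963776198 0.032507485116900305 0.032697234138290975 43.4583
contact [ 0.6915482  -0.11145664  0.03383533]
[]
[]
```

View pics/m3.png

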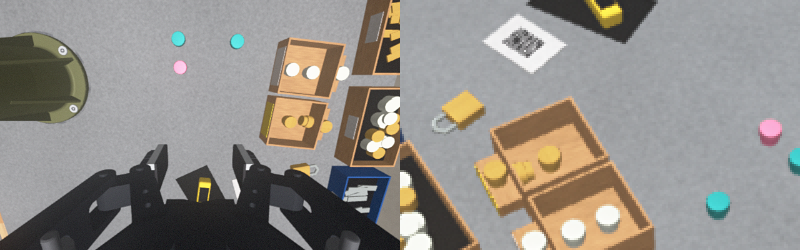

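All four knobs are in their boxes; one brass knob lies tipped but inside. Next I look closely at the scanner, pad and slip.

```bash
python3 -c "
from h import *
arm.goto([.49,-.24,.30],down(0)); im=snap('wrist','w4'); np.save('cal4',vision.get_calibration('wrist'),allow_pickle=True)
snap('top','t4')
cv2.imwrite('pics/m4.png',cv2.resize(im,(800,500),interpolation=cv2.INTER_CUBIC)[:,:,::-1]); print(sensors.sense()['time_s'])"
```

```text
47.95
```

View pics/m4.png

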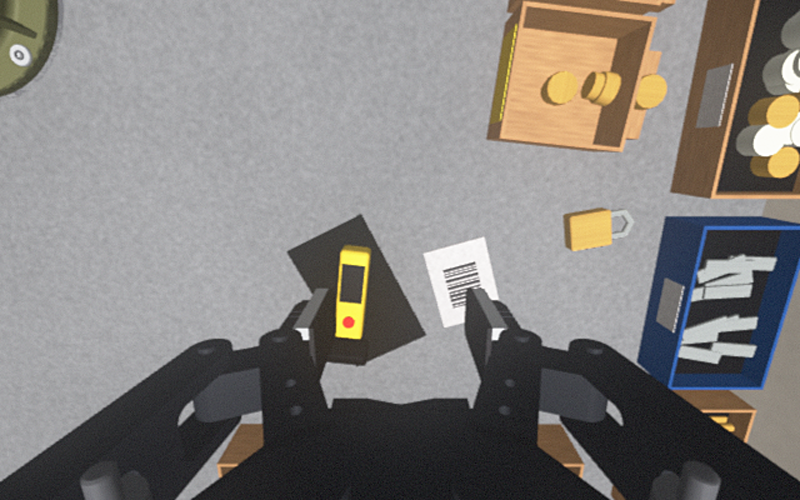

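The wrist view shows the yellow top from about (355,255) at the rear to (350,338) at the front. Pad corners are (288,251), (361,214) and (425,334), slip corners (424,251), (484,237) and (446,327).

```bash
python3 -c "
from h import *
c=vision.get_calibration('wrist'); M=lambda u,v,z: pix2w(c,u*.8,v*.8,z)[:2].round(4)
for n,l,z in(('pad',((288,251),(361,214),(425,334)),.003),('slip',((424,251),(484,237),(446,327)),.003),('code',((463,284),(465,282)),.003),('rear top',((341,255),(369,255),(355,255)),.033),('rear bot',((342,246),(370,247)),.004),('front',((336,338),(363,339)),.033),('btn',((348,323),),.034)): print(n,[M(*q,z).tolist() for q in l])
h=cv2.cvtColor(cv2.imread('pics/w4.png'),cv2.COLOR_BGR2HSV); m=cv2.inRange(h[190:275,240:330],(24,150,120),(36,255,255)); k=cv2.minAreaRect(cv2.findNonZero(m)); print((k[0][0]+240,k[0][1]+190),k[1:])
"
```

```text
pad [[0.3458, -0.2994], [0.4414, -0.251], [0.525, -0.4184]]
slip [[0.5214, -0.2993], [0.5978, -0.2806], [0.5536, -0.4077]]
code [[0.5739, -0.3448], [0.5764, -0.3419]]
rear top [[0.4191, -0.2957], [0.4529, -0.2957], [0.436, -0.2957]]
rear bot [[0.4159, -0.2924], [0.4519, -0.2937]]
front [[0.408, -0.4074], [0.4427, -0.4088]]
btn [[0.4244, -0.3856]]
(280.9316101074219, 233.5601043701172) ((22.92009162902832, 73.1060791015625), 3.6913859844207764)
```

```bash
cat > scan.py <<'E'
from h import *
TH0=np.deg2rad(-95.2); d0=np.array([np.cos(TH0),np.sin(TH0)]); O=np.array([.429,-.3635]); G=O+.009*d0
BC=np.array([.5745,-.346]); TH=np.deg2rad(-50); d=np.array([np.cos(TH),np.sin(TH)])
def st(): s=sensors.sense(); print(s["time_s"],s["tcp_pos"].round(4),round(s["width"],4),round(s["grip_force"],1),s["wrist_force"].round(1))
E
python3 -c "
from scan import *
a=down(TH0+np.pi/2); b=down(TH+np.pi/2); T=BC-.1216*d
print([arm.inverse_kinematics([*T,z],b) is not None for z in(.04,.1)])
arm.goto([*G,.14],a); arm.gripper_to(.07)
print(arm.movel([*G,.0065],max_speed=.1,contact_N=8)); st()
arm.gripper_to(0,60); st(); z0=sensors.sense()['tcp_pos'][2]
arm.movel([*G,z0+.06],max_speed=.08); st()
arm.movel([*T,z0+.06],b,max_speed=.1); st()
arm.movel([*T,z0+.0346],max_speed=.05); arm.wait(.5); st()
im=[snap(c,c+'5') for c in('scene','top','wrist')]
cv2.imwrite('pics/m5.png',np.vstack([np.hstack([cv2.resize(im[0][90:190,210:370],(400,250)),cv2.resize(im[1][160:260,340:500],(400,250))]),cv2.resize(im[2],(800,350)) if 0 else np.hstack([cv2.resize(im[2],(560,350)),np.zeros((350,240,3),np.uint8)])])[:,:,::-1])
"
```

```text
[True, True]
False
50.6083 [ 0.4287 -0.3729  0.0072] 0.0701 0.0 [-0.6 -0.5  0.2]
51.0167 [ 0.4284 -0.3728  0.0071] 0.0352 61.7 [-1.2  0.3  5.7]
51.925 [ 0.4278 -0.3722  0.0667] 0.0348 60.7 [-0.   0.3 -2.4]
53.45 [ 0.4961 -0.2532  0.0671] 0.0352 60.7 [-1.  -0.7 -1.9]
54.6083 [ 0.4964 -0.2529  0.0418] 0.0347 60.7 [-0.4  0.5 -2.3]
```

View pics/m5.png

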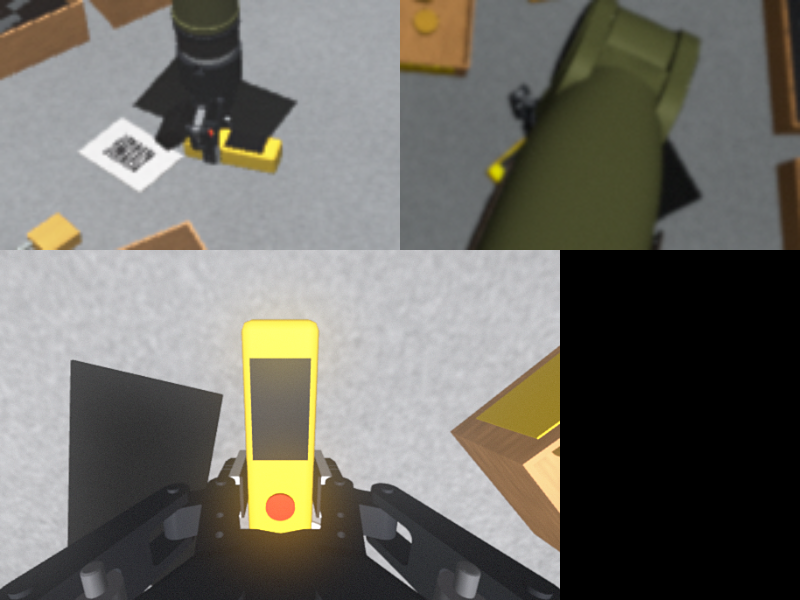

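The scanner is held square in the fingers with its head toward the slip. I check its pitch and in-hand position by projecting the expected outline.

```bash
python3 -c "
from scan import *
c=vision.get_calibration('wrist'); t=sensors.sense()['tcp_pos']; n=np.array([-d[1],d[0]])
Og=np.r_[t[:2]-.009*d, .0376]
f=lambda x,y,z: Og+np.r_[x*d+y*n,z]
for q in((-.072,.018,.03),(-.072,-.018,.03),(-.072,.018,0),(-.072,-.018,0)): print(q,w2pix(c,f(*q)).round(1))
for q in((-.072,0,.03),(-.072,0,0.)):
  for pit in(0,.05,-.05): print(q,pit,w2pix(c,Og+np.r_[.009*d,.02]+np.r_[(q[0]-.009)*d,q[2]-.02+pit*(q[0]-.009)]).round(1))
h=cv2.cvtColor(cv2.imread('pics/wrist5.png'),cv2.COLOR_BGR2HSV); g=h[:,320]; print([(r,g[r].tolist()) for r in range(70,126,2)])
r=np.argwhere(cv2.inRange(h[:, :],(18,120,100),(36,255,255))[130,250:390]).ravel()+250; print(r.min(),r.max(), Og)
"
```

```text
(-0.072, 0.018, 0.03) [365.2  79.4]
(-0.072, -0.018, 0.03) [271.1  79.5]
(-0.072, 0.018, 0) [355.7  87.8]
(-0.072, -0.018, 0) [281.4  87.9]
(-0.072, 0, 0.03) 0 [318.2  79.5]
(-0.072, 0, 0.03) 0.05 [318.2  80.8]
(-0.072, 0, 0.03) -0.05 [318.1  78. ]
(-0.072, 0, 0.0) 0 [318.5  87.9]
(-0.072, 0, 0.0) 0.05 [318.6  88.7]
(-0.072, 0, 0.0) -0.05 [318.5  86.9]
[(70, [20, 15, 211]), (72, [20, 15, 209]), (74, [19, 13, 212]), (76, [20, 14, 215]), (78, [21, 25, 208]), (80, [24, 169, 232]), (82, [28, 161, 254]), (84, [29, 161, 254]), (86, [29, 152, 255]), (88, [30, 145, 255]), (90, [30, 140, 255]), (92, [30, 142, 255]), (94, [30, 138, 255]), (96, [30, 139, 255]), (98, [30, 138, 255]), (100, [30, 138, 255]), (102, [30, 135, 255]), (104, [30, 141, 255]), (106, [30, 140, 255]), (108, [30, 140, 255]), (110, [30, 142, 255]), (112, [30, 135, 255]), (114, [30, 142, 255]), (116, [30, 140, 255]), (118, [30, 142, 255]), (120, [30, 144, 255]), (122, [30, 145, 255]), (124, [19, 79, 139])]
278 362 [ 0.49054411 -0.24595884  0.0376    ]
```

```bash
python3 -c "
from scan import *
c=vision.get_calibration('wrist'); t=sensors.sense()['tcp_pos']; n=np.array([-d[1],d[0]]); Og=np.r_[t[:2]-.009*d, .0376]
h=cv2.cvtColor(cv2.imread('pics/wrist5.png'),cv2.COLOR_BGR2HSV); m=cv2.inRange(h,(22,90,100),(36,255,255))
for r in(84,90,100,120,140,170,200,225,240):
  k=np.argwhere(m[r,240:400]).ravel()+240; print(r,k.min(),k.max())
for pit in(-.1,0,.1,.2):
  print(pit,[[w2pix(c,Og+np.r_[.009*d,.02]+np.r_[(x-.009)*d+y*n,.01+pit*(x-.009)]).round(0).tolist() for y in(-.018,.018)] for x in(-.072,-.05,-.03,-.015)])
im=cv2.imread('pics/wrist5.png')[70:330,220:420]; cv2.imwrite('pics/z5.png',cv2.resize(im,None,fx=2.3,fy=2.3,interpolation=cv2.INTER_CUBIC))
"
```

```text
84 279 361
90 277 363
100 277 363
120 277 362
140 278 362
170 279 361
200 281 359
225 281 358
240 281 359
-0.1 [[[267.0, 76.0], [369.0, 76.0]], [[271.0, 139.0], [365.0, 139.0]], [[274.0, 189.0], [363.0, 189.0]], [[276.0, 222.0], [361.0, 222.0]]]
0 [[[271.0, 79.0], [365.0, 79.0]], [[274.0, 138.0], [363.0, 138.0]], [[276.0, 187.0], [361.0, 186.0]], [[277.0, 220.0], [360.0, 220.0]]]
0.1 [[[274.0, 82.0], [362.0, 82.0]], [[276.0, 137.0], [361.0, 137.0]], [[277.0, 184.0], [360.0, 184.0]], [[278.0, 218.0], [359.0, 218.0]]]
0.2 [[[277.0, 85.0], [360.0, 84.0]], [[278.0, 136.0], [359.0, 136.0]], [[278.0, 183.0], [359.0, 182.0]], [[279.0, 216.0], [358.0, 216.0]]]
```

View pics/z5.png

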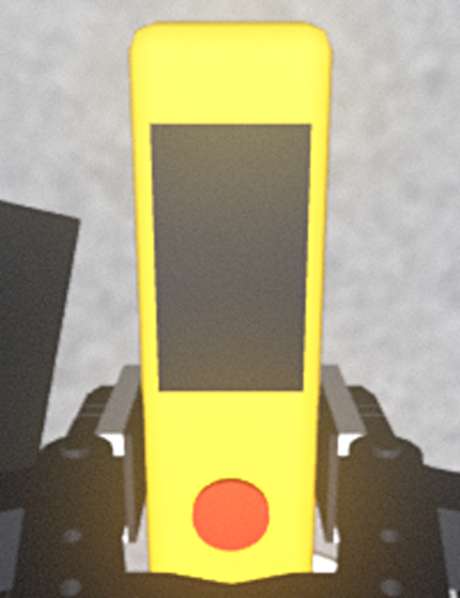

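Observed widths fit the expected outline with a pitch of at most about 0.05 rad. That puts the beam roughly 6 mm off at worst, inside the 15 mm limit. I hold at the nominal pose and at small offsets for margin, then put the scanner back.

```bash
python3 -c "
from scan import *
a=down(TH0+np.pi/2); t=sensors.sense()['tcp_pos'].copy(); T=BC-.1216*d; n=np.array([-d[1],d[0]]); z0=.0071; z=z0+.0346
for f,l in((0,0),(-8,0),(6,0),(0,6),(0,-6)):
  arm.movel([*(T+(f*d+l*n)*1e-3),z],max_speed=.03); arm.wait(1.3)
st()
arm.movel([*T,.067],max_speed=.08); arm.movel([*G,.067],a,max_speed=.1); st()
cv=snap('wrist','w6')
print(arm.movel([*G,.014],max_speed=.06,contact_N=6),arm.movel([*G,.006],max_speed=.02,contact_N=4)); st()
arm.gripper_to(.07); p=sensors.sense()['tcp_pos']; arm.movel([*p[:2],.15],max_speed=.15)
arm.goto([.49,-.24,.30],down(0)); im=snap('wrist','w7'); tp=snap('top','t7'); s=snap('scene','s7'); st()
cv2.imwrite('pics/m7.png',np.vstack([np.hstack([cv2.resize(im,(400,250)),cv2.resize(s,(400,250))]),cv2.resize(tp[115:290,150:550],(800,350))])[:,:,::-1])
c=vision.get_calibration('wrist'); h=cv2.cvtColor(cv2.imread('pics/w7.png'),cv2.COLOR_BGR2HSV)[190:275,240:330]; k=cv2.minAreaRect(cv2.findNonZero(cv2.inRange(h,(24,150,120),(36,255,255)))); print((k[0][0]+240,k[0][1]+190),k[1:])
"
```

```text
63.525 [ 0.4917 -0.2567  0.0417] 0.0351 60.7 [ 0.7 -0.2 -2.1]
65.525 [ 0.4283 -0.3721  0.0669] 0.0351 60.8 [ 0.1  0.6 -1.5]
False True
67.0 [ 0.4284 -0.3727  0.0071] 0.0353 61.5 [-0.5 -0.2  5. ]
69.5417 [ 0.4889 -0.2407  0.2981] 0.0699 0.0 [ 0.   0.4 -0.7]
(282.80307388305664, 233.54461288452148) ((23.18646812438965, 72.77666473388672), 3.1798300743103027)
```

View pics/m7.png

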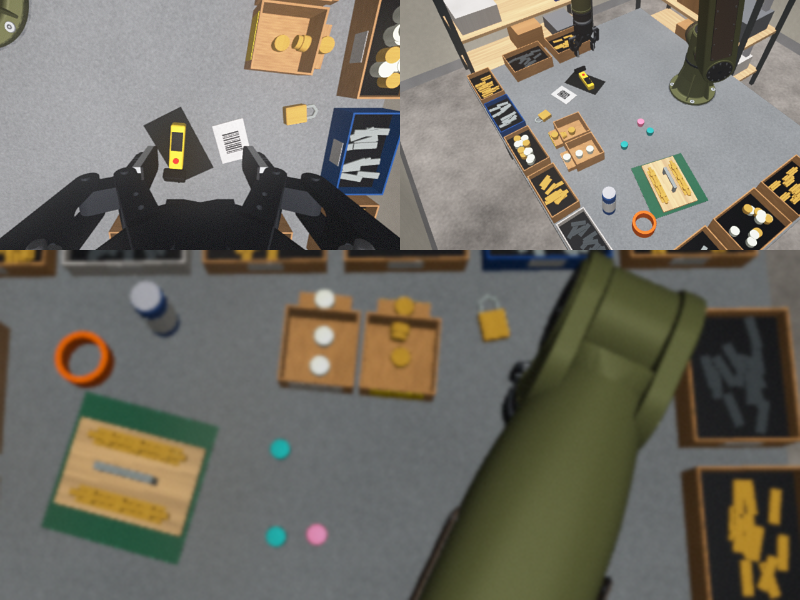

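Everything looks placed. I check the tipped brass knob's margin to the far wall.

```bash
python3 -c "
import cv2
i=cv2.imread('pics/w7.png')[0:130,380:560]; cv2.imwrite('pics/z7.png',cv2.resize(i,None,fx=4,fy=4,interpolation=cv2.INTER_CUBIC))"
```

```text
(no output)
```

View pics/z7.png

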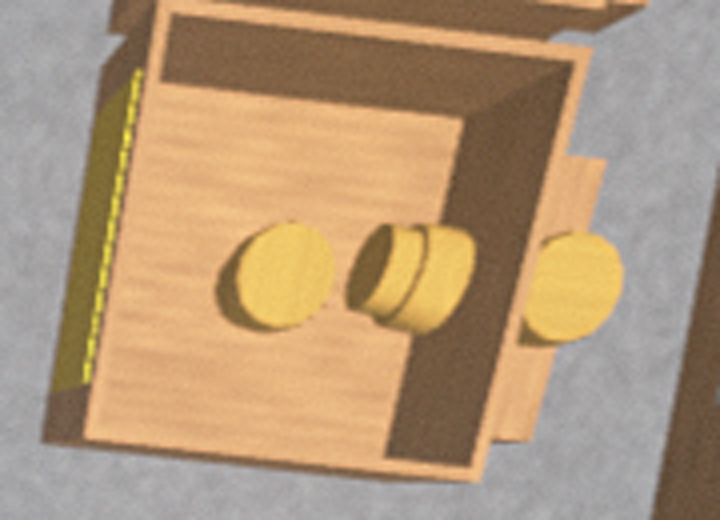

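The tipped knob lies with its foot at (370,270) facing away from the wall, so its origin is well inside the box. Handing in.

```bash
python3 -c "
from h import *
print(arm.sign_off())"
```

```text
the job is handed in; nothing more can be done
None
```

The job is handed in, though no verdict came back: the board is on the mat, all four knobs are in their boxes (one brass knob tipped over), and the scanner is back on its pad. The scan was held in five poses of 1.3 s each, but the beam can't be seen in the images, so its aim is computed rather than confirmed.

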